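# Start the oil filler cap in its thread and screw it home

## Robot

A 6-joint arm with a two-finger parallel gripper is mounted at the origin on a cart in front of the work surface, level with it; the furniture and walls round the work are solid. World frame = base frame: x ahead of the robot, y to its left, z up, the work surface at z = 0. Lengths are in m, angles in rad, forces in N, time in s.
With the tool pointing down it reaches from about 0.375 to 0.9 m from the base axis. Payload 3.1 kg.
Tool frame: the origin (TCP) lies between the finger pads; the fingertips stand robot.tip_extent ahead of it and the grasp point (between the pads) lies 3 mm ahead of it (robot.tip_extent is the distance from the TCP to the fingertips, in m); z points along the fingers, x is the direction in which the jaws open and shut, and the axes are right-handed (so a half turn about z gives the same grasp; the last joint's range is limited). The gripper opens to 87 mm and grips with 3 to 60 N. Pads are 19 mm wide; open, the fingers measure 117 mm over their backs; the gripper's body (75 mm by 190 mm) begins 51 mm behind the grasp point.
Start: joints at [0.992, 0.527, 1.433, -0, 1.181, -0.178], TCP at [0.244, 0.575, 0.245] pointing down, gripper open.
Joint ranges: [-3.08, 3.08], [-0.75, 2.2], [0.22, 2.44], [-1.43, 4.57], [0, 2.65], [-2.85, 2.85]. Speed limits (rad/s): [2.79, 2.79, 3.14, 3.14, 3.14, 3.14].

## Interface

Orientations are given as a unit quaternion [x, y, z, w].
In Python, from rig import robot, cams gives the robot as it stands.
- The arm moves only by the tool carry_out, never from a script. Its argument "steps" is a list of rows, each a list of 3 entries, a list of its own where there are three numbers: the shift along the world's x, y, z in cm, then the turn about the world's z in degrees, then the closure, from 0 (fully open) to 1 (shut). In form: [[[dx, dy, dz], spin, fingers], ...]. A call has 1 to 10 rows; each row shifts and turns the pose as measured when the row begins; what a row does not reach is not made up. A row lasts 1/10 s, in which the tool goes at most 50 mm and 8.59 degrees, less where a joint would pass 70% of its speed; a pose out of reach is approached as far as the arm can. A call with a gripper value outside its range is refused whole. The fingers move at their own pace and stop on an object; "squeeze" is the grip in N (left out, the last holds). Time passes only in rows, so rows that do not move let the fingers close. It gives the time, the measured TCP pose, the force and the opening at its end, in the units of the state.
- robot.get_obs(): the state, without advancing time (a new reading comes with each control period).
- cams.camera(name): name is "side" or "top" or "wrist"; returns a dict with "pixels" (480x640x3 uint8, red, green, blue), "fx", "fy", "cx", "cy" (pixels), "eye" and "rotation" of the camera in the world. Camera axes: x right, y up, looking along -z (the intrinsics and any distortion apply to the point x, -y, -z); pixel columns grow to the right and rows downward; lengths in m; the calibration is good to about 2 mm. A picture is of the moment at which its call begins. There is no depth.
- robot.hand_in(): hands the job in, once; it reports no verdict.
The state is a dict: "time": time; "q": joint angles; "joint_velocities": joint speeds; "joint_torque": joint torques, N m; "position": TCP position; "tool_rot": TCP orientation; "ft_force": force on the tool from outside, world axes, zero at the start; "moment": the same for the moment, N m; "grip_width": finger opening in m.
Only numpy, scipy, OpenCV 4.12 (cv2) and the standard library are available. Lean on these libraries where they do the work, as an engineer would, in place of code of your own. Each camera call takes 0.05 s, during which the arm holds its last target. There are 200 camera calls.

## Task

Refit the black oil filler cap standing on the bench to the neck of the aluminium rocker cover: set it upright on the neck, turn it backwards (anticlockwise) until you feel it drop into the start of the thread, then screw it in clockwise until its flange is flush on the neck all round, and let go. Do not force it: press and twist only gently, and leave the tools and parts lying about alone.

Things in the scene. Friction and masses are not known exactly. Their poses are not given: they have to be found in the camera images.
- rocker_cover: Cast aluminium rocker cover of a small engine, 108 x 152 mm, 46 mm high (ribs 52), fixed to the bench. Origin: centre of its underside; z up, y along its length. Its round filler neck, 60 mm across, stands 78 mm high, 28 mm from the origin towards -y; cast ribs on the other half.
- neck_mouth (a point): Centre of the neck's flat top face (bore 48 mm, z up). In the bore, at an unknown angle: a two-start thread, two ridges of 142 deg, 4 mm thick, inner width 36 mm, falling 6 mm clockwise to a full-height stop rib. Clockwise on top of a ridge jams at the rib; anticlockwise rides up and drops off its upper end into a gap (34 deg) whose floor leads clockwise under the ridge. Half-turn symmetric.
- filler_cap: Black plastic filler cap, 60 mm tall, 0.05 to 0.1 kg, standing on its stem. Origin: centre of the stem's foot, z up. Stem 32 mm thick, 28 mm long, tapered foot, with two thread segments 16 deg wide at +y and -y (44 mm over both); flange 63 mm across from 28 to 37 mm height; on top a finger bar to grip, 48 mm long along x, 12 mm thick along y, from 37 to 60 mm height.
- cap_flange (a point): Centre of flange's underside, 28 mm above the cap's origin. Height over neck_mouth: 14 down to 8 mm while it rides on the ridges (2.4 mm lower per rad clockwise) or stands on a stop rib (14 mm); 4 to 6 mm once dropped into the thread start (1.5 mm axial play); 0 when home, the flange on the face. From the drop the flange meets the face after about 115 deg clockwise, the stop comes at 142 to 160.
- screwdriver: Bystander: red-handled screwdriver, 200 mm long along its y, lying left of the cover. Origin: centre of its underside.
- spark_plug: Bystander: spark plug, 77 mm long, lying left of the cover. Origin: centre of its underside.
- spanner: Bystander: steel combination spanner, 185 mm long, lying right of the vice. Origin: centre of its underside.
- nut: Bystander: steel hex nut, 34 mm across corners, lying right of the vice. Origin: centre of its underside.
Not all that is in view belongs to the job. What is meant by the filler_cap is not blue, and is the larger of those in its own colour.

How it is judged:
By the outcome, as a careful person would: the job done as asked, in the order asked, and still so for the second after the job is handed in, with the robot touching nothing.
It also fails if it takes over 69 s, if anything falls off the work surface, if the arm or the gripper's body presses on something with over 40 N, if the wrist force passes 120 N, or if a joint passes its speed limit or range.

## Working session

There is one attempt and no reset: what is moved stays moved. The work goes in short steps, Python scripts to look and compute and a tool call to move; the robot and the scene stay as the last step left them, time stands still between calls to the robot, and variables do not carry over. Pictures are saved under pics/ and viewed, about 8 in all and at most 12, crops included, and the job is handed in when it is done.

Besides the shell and the picture viewer there is one more tool, called as a command line: name --argument value ..., lists and objects as JSON in quotes. carry_out: Moves the arm, as the interface text tells. Its arguments: {"type":"object","properties":{"steps":{"type":"array"},"squeeze":{"type":"number"}},"required":["steps"]}

```bash
ls; mkdir -p pics
python3 - <<'E'
from rig import robot,cams
import cv2
o=robot.get_obs()
print(o, robot.tip_extent)
for n in("top","side"):
    c=cams.camera(n); cv2.imwrite(f"pics/{n}0.png",c["pixels"][:,:,::-1])
    print(n,{k:v for k,v in c.items() if k!="pixels"})
E
```

```text
pics
{'time': 0.0, 'q': array([ 9.91497466e-01,  5.28455472e-01,  1.43394325e+00, -5.67904182e-05,
        1.18135680e+00, -1.78515215e-01]), 'joint_velocities': array([ 3.45560238e-04, -4.57575085e-04,  1.16651305e-03, -3.25917490e-06,
       -9.80823875e-04, -6.47478951e-04]), 'joint_torque': array([ 9.23877269e-04, -4.40032017e+01, -1.76599556e+01,  6.34270068e-02,
        5.80123113e-02, -1.58114563e-04]), 'position': array([0.24344378, 0.57487902, 0.24356512]), 'tool_rot': array([ 8.33702128e-01,  5.52213357e-01, -9.82930676e-04,  4.51704849e-04]), 'ft_force': array([ 0.26082351, -0.46646604,  0.17714396]), 'moment': array([0.0151356 , 0.02575031, 0.04034087]), 'grip_width': 0.08706059794615931} 0.022
top {'fx': 451.7358511458236, 'fy': 451.7358511458236, 'cx': 311.3593823284972, 'cy': 237.21055126697044, 'eye': array([0.2827223 , 0.24000741, 1.02159209]), 'rotation': array([-0.07442853,  0.05168532,  0.7115393 , -0.69677891])}
side {'fx': 441.38858646269006, 'fy': 441.38858646269006, 'cx': 318.8483973894072, 'cy': 239.98914106858896, 'eye': array([-0.05598321, -0.49262089,  0.69102755]), 'rotation': array([ 0.44721306, -0.14253159, -0.24328377,  0.84882167])}
```

View pics/top0.png

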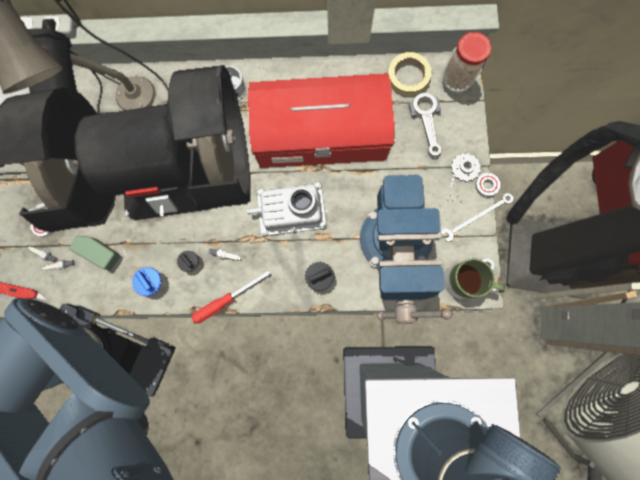

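View pics/side0.png

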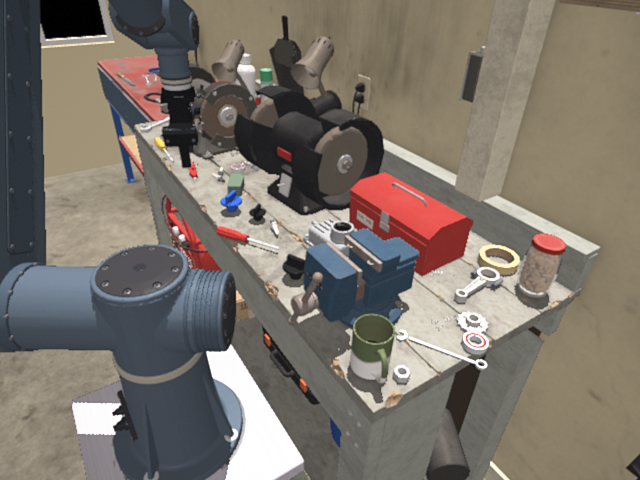

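The top view shows three caps: blue at (147,282), small black at (189,262) and large black at (320,277). The large black one fits, since it is not blue and is the larger of the two black ones. The rocker cover's neck is at about (303,201). I'll confirm this with an enlarged crop.

```bash
cat > h.py <<'E'
from rig import robot,cams
import cv2,numpy as np
from scipy.spatial.transform import Rotation as R
def ray(c,u,v):
    return R.from_quat(c["rotation"]).apply([(u-c["cx"])/c["fx"],-(v-c["cy"])/c["fy"],-1.])
def onplane(c,u,v,z):
    d=ray(c,u,v); return c["eye"]+d*(z-c["eye"][2])/d[2]
def proj(c,p):
    q=R.from_quat(c["rotation"]).inv().apply(np.array(p)-c["eye"])
    return (c["cx"]+c["fx"]*q[0]/-q[2], c["cy"]-c["fy"]*q[1]/-q[2])
E
python3 - <<'E'
from h import *
c=cams.camera("top"); im=c["pixels"][:,:,::-1]
print(c["eye"],c["rotation"])
cv2.imwrite("pics/c1.png",cv2.resize(im[170:300,165:345],None,fx=4.4,fy=4.4,interpolation=cv2.INTER_CUBIC))
print("cap top",onplane(c,320,277,.05),"neck",onplane(c,303,201,.078))
print("cap small",onplane(c,189,262,.05))
E
```

```text
[0.2827223  0.24000741 1.02159209] [-0.07442853  0.05168532  0.7115393  -0.69677891]
cap top [0.37109322 0.25277448 0.05      ] neck [0.53318886 0.28555682 0.078     ]
cap small [0.40988835 0.53829147 0.05      ]
```

View pics/c1.png

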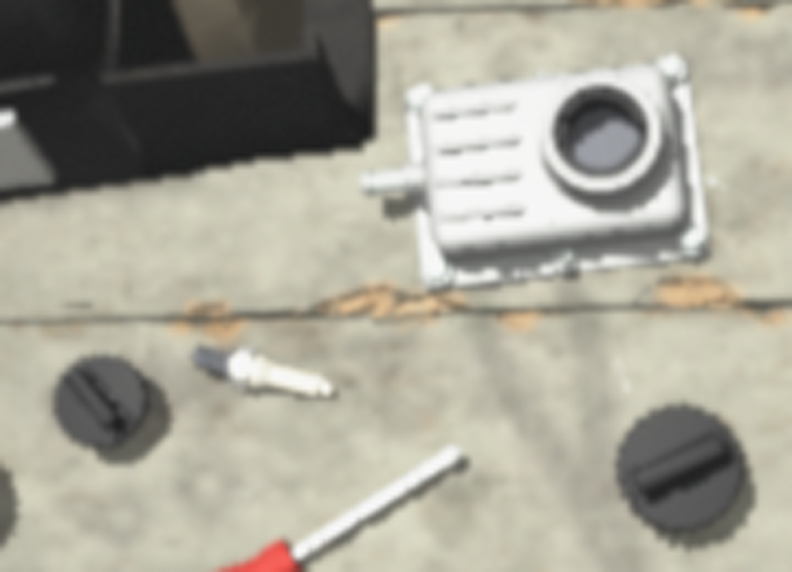

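The crop shows the big ribbed black cap at (320,276), clearly larger than the small black one at (189,262). Its bar tilts slightly. The bore is centred at about (302,200.5).

Run:
```python
from h import *
c=cams.camera("top")
f=lambda x,y:(165+x/4.4,170+y/4.4)
print("flange",onplane(c,*f(683,468),.036),"bartop",onplane(c,*f(685,463),.06))
a=onplane(c,*f(640,478),.06);b=onplane(c,*f(730,440),.06)
d=a-b;print("bar yaw",np.degrees(np.arctan2(d[1],d[0])),np.linalg.norm(d))
print("neck",onplane(c,*f(602,134),.078))
print("vice edge",onplane(c,362,240,.12),onplane(c,383,270,.12))
```

```text
flange [0.37374512 0.25243291 0.036     ] bartop [0.37392974 0.25111043 0.06      ]
bar yaw 111.70099221824576 0.047328564247237866
neck [0.53447034 0.28809041 0.078     ]
vice edge [0.43765275 0.16548316 0.12      ] [0.37603598 0.12608422 0.12      ]
```

carry_out --steps '[[[1.6, -4.0, -0.6], -5.6, 0], [[1.6, -4.0, -0.6], -5.6, 0], [[1.6, -4.0, -0.6], -5.6, 0], [[1.6, -4.0, -0.6], -5.6, 0], [[1.6, -4.0, -0.6], -5.6, 0], [[1.6, -4.0, -0.6], -5.6, 0], [[1.6, -4.0, -0.6], -5.6, 0], [[1.6, -4.0, -0.6], -5.6, 0], [[0, 0, 0], 0, 0]]'

```text
time: 1.1
position: [0.3744, 0.2463, 0.1944]
tool_rot: [0.984, 0.179, 0.003, 0.0]
ft_force: [-0.2, -0.8, 0.2]
grip_width: 0.0871
```

```bash
cat >> h.py <<'E'
def st():
    o=robot.get_obs(); r=R.from_quat(o["tool_rot"]).as_matrix()
    print("t",round(o["time"],2),"pos",o["position"].round(4),"yaw",np.degrees(np.arctan2(r[1,0],r[0,0])).round(1),"F",o["ft_force"].round(1),"M",o["moment"].round(2),"w",o["grip_width"].round(4),"q6",o["q"][5].round(2))
E
python3 - <<'E'
from h import *
st()
c=cams.camera("wrist"); np.save("w.npy",{k:v for k,v in c.items()},allow_pickle=True)
im=c["pixels"][:,:,::-1].copy(); print(c["fx"],c["eye"])
for p in((.3739,.2518,.06),(.3737,.2524,.037)): print(proj(c,p))
cv2.imwrite("pics/w1.png",im)
E
```

```text
Traceback (most recent call last):
  File "h.py", line 13, in st
    print("t",round(o["time"],2),"pos",o["position"].round(4),"yaw",np.degrees(np.arctan2(r[1,0],r[0,0])).round(1),"F",o["ft_force"].round(1),"M",o["moment"].round(2),"w",o["grip_width"].round(4),"q6",o["q"][5].round(2))
                                                                                                                                                                           ^^^^^^^^^^^^^^^^^^^^^
AttributeError: 'float' object has no attribute 'round'
```

```bash
sed -i 's/o\["grip_width"\].round(4)/round(o["grip_width"],4)/' h.py
python3 - <<'E'
from h import *
st()
c=cams.camera("wrist")
im=c["pixels"][:,:,::-1].copy(); print(c["fx"],c["cx"],c["cy"],c["eye"],c["rotation"])
for p in((.3739,.2518,.06),(.3737,.2524,.037)): print(proj(c,p))
cv2.imwrite("pics/w1.png",im)
E
```

```text
t 1.1 pos [0.3744 0.2463 0.1944] yaw 20.7 F [-0.2 -0.8  0.2] M [-0.03  0.    0.  ] w 0.0871 q6 -0.03
351.63611311634764 321.351652248257 236.86841033999085 [0.34516735 0.32112089 0.33511864] [-0.14285678 -0.029001    0.1765883   0.97343077]
(np.float64(322.37944175141143), np.float64(227.584496259918))
(np.float64(322.17556169815776), np.float64(219.95280804011642))
```

View pics/w1.png

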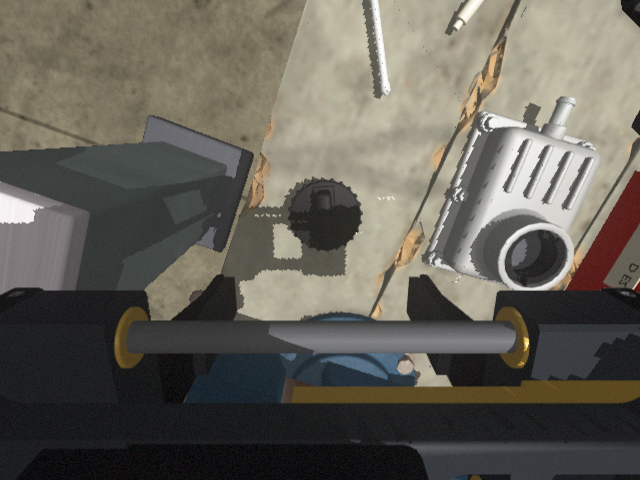

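Run:
```python
from h import *
c=cams.camera("wrist"); im=c["pixels"][:,:,::-1]
k=im[165:265,275:375]; k=cv2.resize(k,None,fx=6,fy=6,interpolation=cv2.INTER_CUBIC)
k=np.clip((k/255.)**.45*255,0,255).astype("uint8")
n=im[205:300,480:600]; n=cv2.resize(n,None,fx=5,fy=5,interpolation=cv2.INTER_CUBIC)
cv2.imwrite("pics/w2.png",k); cv2.imwrite("pics/n2.png",n)
for u,v,z in((325.5,214,.033),(535,256,.078)): print(onplane(c,u,v,z))
```

```text
[0.37435843 0.25937596 0.033     ]
[0.53490631 0.29514638 0.078     ]
```

View pics/w2.png

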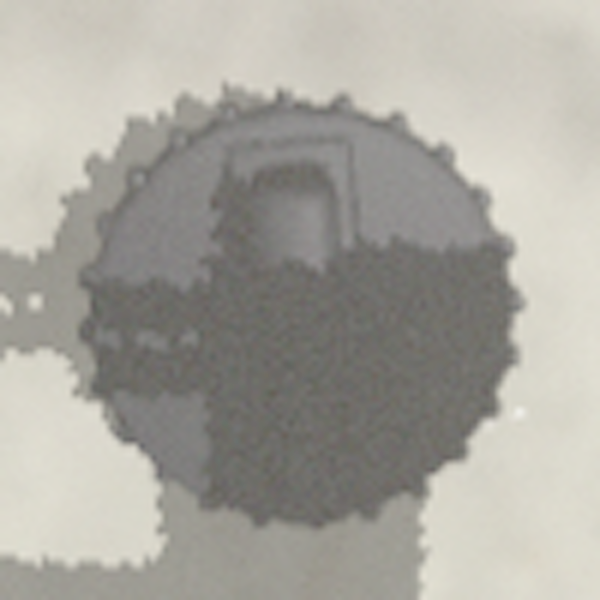

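View pics/n2.png

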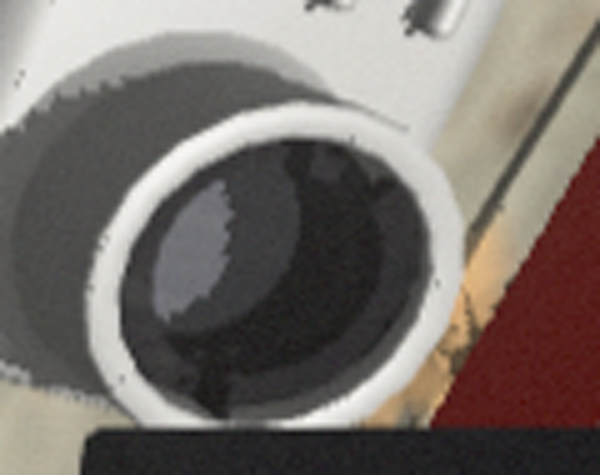

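The wrist crops show the cap's flange centred at about (325,216), with its bar almost aligned with the tool. The neck's bore is at (535,261). Both cameras agree on the offset from cap to neck, about (16.06, 3.5) cm. I'll descend and grip.

carry_out --steps '[[[0, 0.9, -4], 0.5, 0], [[0, 0, -4], 0.5, 0], [[0, 0, -3], 0, 0], [[0, 0, -1.5], 0, 0], [[0, 0, -0.6], 0, 0], [[0, 0, 0], 0, 0]]'

```text
time: 1.8
position: [0.3745, 0.2681, 0.0622]
tool_rot: [0.98, 0.198, 0.01, -0.003]
ft_force: [-0.1, 0.6, -0.3]
grip_width: 0.0869
```

Run:
```python
from h import *
st()
```

```text
t 1.8 pos [0.3745 0.2681 0.0622] yaw 22.9 F [-0.1  0.6 -0.3] M [-0.1   0.05 -0.04] w 0.0869 q6 -0.03
```

carry_out --steps '[[[0, -1.2, 0], -1, 0], [[0, 0, 0], 0, 0], [[0, 0, 0], 0, 0]]'

```text
time: 2.1
position: [0.3752, 0.257, 0.0642]
tool_rot: [0.982, 0.191, 0.012, -0.003]
ft_force: [0.8, -0.0, 0.1]
grip_width: 0.087
```

Run:
```python
from h import *
st(); print(robot.get_obs()["tool_rot"])
```

```text
t 2.1 pos [0.3752 0.257  0.0642] yaw 22.0 F [ 0.8 -0.   0.1] M [-0.05  0.04  0.06] w 0.087 q6 -0.04
[ 0.98159665  0.19054455  0.01224311 -0.00330231]
```

carry_out --squeeze 20 --steps '[[[0, 0, -0.2], 0, 0], [[0, 0, 0], 0, 0.5], [[0, 0, 0], 0, 0.8], [[0, 0, 0], 0, 1], [[0, 0, 0], 0, 1], [[0, 0, 0], 0, 1], [[0, 0, 0], 0, 1], [[0, 0, 0], 0, 1]]'

```text
time: 2.9
position: [0.3765, 0.257, 0.0638]
tool_rot: [0.982, 0.19, 0.014, -0.004]
ft_force: [0.5, 0.2, 0.4]
grip_width: 0.0392
```

Run:
```python
from h import *
st(); print(robot.get_obs()["tool_rot"])
```

```text
t 2.9 pos [0.3765 0.257  0.0638] yaw 21.9 F [0.5 0.2 0.4] M [-0.02  0.06 -0.  ] w 0.0392 q6 -0.04
[ 0.9816776   0.18998085  0.01424826 -0.00365378]
```

carry_out --steps '[[[-0.1, 0, -0.1], 0, 1], [[-0.1, 0, -0.1], 0, 1], [[0, 0, 0], 0, 1], [[0, 0, 0], 0, 1], [[0, 0, 0], 0, 1], [[0, 0, 0], 0, 1]]'

```text
time: 3.5
position: [0.3738, 0.2568, 0.0617]
tool_rot: [0.982, 0.19, 0.014, -0.003]
ft_force: [-0.6, -0.5, 0.7]
grip_width: 0.0117
```

Run:
```python
from h import *
st(); print(robot.get_obs()["tool_rot"])
```

```text
t 3.5 pos [0.3738 0.2568 0.0617] yaw 21.9 F [-0.6 -0.5  0.7] M [-0.15  0.02 -0.01] w 0.0117 q6 -0.03
[ 0.98163895  0.1902253   0.01368982 -0.00344864]
```

carry_out --steps '[[[0, 0, 2], 0, 1], [[0, 0, 3], 0, 1], [[0, 0, 3], 0, 1], [[0, 0, 3], -4, 1], [[1, 0, 0.5], -8, 1], [[2, 0.3, 0], -8, 1], [[2, 0.3, 0], -8, 1], [[2, 0.3, 0], -8, 1], [[2, 0.3, 0], -8, 1], [[2, 0.3, 0], -8, 1]]'

```text
time: 4.5
position: [0.4813, 0.2712, 0.1798]
tool_rot: [0.961, -0.277, 0.01, 0.001]
ft_force: [0.8, 0.9, -0.9]
grip_width: 0.0117
```

Run:
```python
from h import *
st(); print(robot.get_obs()["tool_rot"])
```

```text
t 4.5 pos [0.4813 0.2712 0.1798] yaw -32.1 F [ 0.8  0.9 -0.9] M [-0.07  0.08 -0.  ] w 0.0117 q6 0.89
[ 0.96091351 -0.27665809  0.01022392  0.00099915]
```

carry_out --steps '[[[1.5, 0.5, 0], -7, 1], [[1.5, 0.5, 0], -7, 1], [[1.0, 0.4, 0], -7, 1], [[0.5, 0.2, 0], -4, 1], [[0, 0, 0], 0, 1], [[0, 0, 0], 0, 1]]'

```text
time: 5.1
position: [0.5297, 0.2876, 0.1768]
tool_rot: [0.873, -0.487, 0.009, 0.004]
ft_force: [-0.8, 0.1, -1.0]
grip_width: 0.0116
```

Run:
```python
from h import *
st(); print(robot.get_obs()["tool_rot"])
out=[]
for n,z in(("top",(.53,.289,.1)),("side",(.53,.289,.1)),("wrist",(.53,.289,.1))):
    c=cams.camera(n); im=c["pixels"][:,:,::-1]; u,v=map(int,proj(c,z)); print(n,u,v)
    v0=max(0,min(430,v-30)); u0=max(0,min(580,u-33))
    out.append(cv2.resize(im[v0:v0+60,u0:u0+66] if n!="wrist" else im[::8,::8][:60,:66],(396,360) if 1 else 0,interpolation=cv2.INTER_CUBIC)); print(u0,v0)
    if n=="wrist": w=cv2.resize(im,(800,600))
cv2.imwrite("pics/p3.png",np.vstack([np.hstack(out[:2])]))
cv2.imwrite("pics/w3.png",w)
```

```text
t 5.1 pos [0.5297 0.2876 0.1768] yaw -58.3 F [-0.8  0.1 -1. ] M [-0.07  0.2   0.01] w 0.0116 q6 1.35
[ 0.87334418 -0.4870081   0.00896721  0.00355476]
top 300 199
267 169
side 340 219
307 189
wrist 319 255
286 225
```

View pics/p3.png

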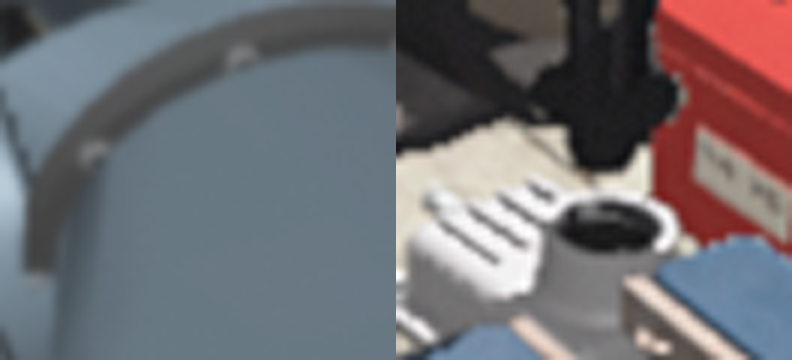

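Run:
```python
from h import *
c=cams.camera("side")
for p in((.5297,.2876,.115),(.5297,.2876,.143),(.5297,.2876,.152),(.5345,.2881,.078),(.5345,.2911,.078),(.5395,.2881,.078)): print(p,proj(c,p))
print(onplane(c,343.3,226.7,.078), onplane(c,342,205,.1475))
```

```text
(0.5297, 0.2876, 0.115) (np.float64(341.0488678409985), np.float64(214.30579105078715))
(0.5297, 0.2876, 0.143) (np.float64(341.63136939896265), np.float64(204.7521211753923))
(0.5297, 0.2876, 0.152) (np.float64(341.822096530101), np.float64(201.62398525495615))
(0.5345, 0.2881, 0.078) (np.float64(341.6980583958828), np.float64(225.94410451573953))
(0.5345, 0.2911, 0.078) (np.float64(341.03742064790663), np.float64(225.41707176780315))
(0.5395, 0.2881, 0.078) (np.float64(343.2593352769265), np.float64(225.42654461765977))
[0.53597394 0.28294705 0.078     ] [0.52496419 0.27969735 0.1475    ]
```

View pics/w3.png

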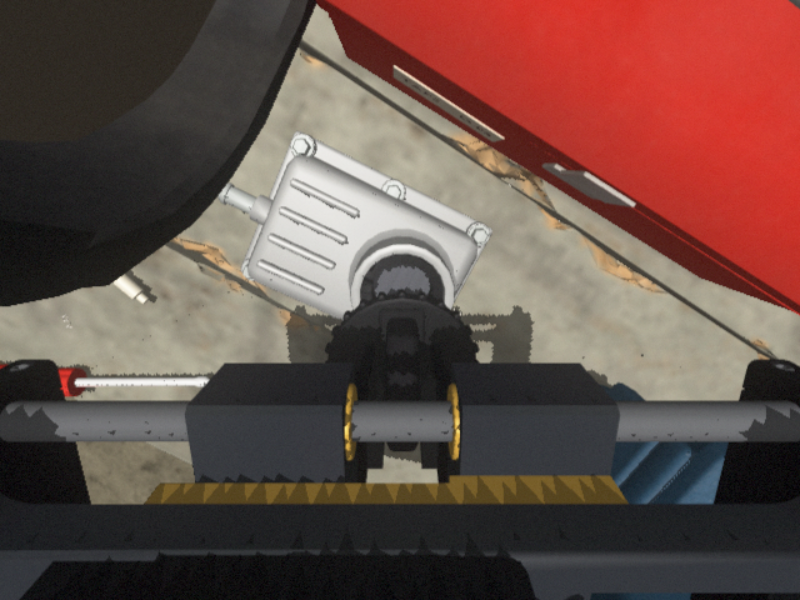

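The side crop shows the cap held above the neck: flange centre at about (342,205), neck at about (343,227). In the wrist view (800 px wide) the neck ring spans x 350–457 with its top at y 243, and the flange spans x 327–476 with its top at about y 298. Next I'll fit both.

Run:
```python
from h import *
from scipy.optimize import least_squares
c=cams.camera("wrist"); t=np.linspace(0,2*np.pi,361)
def ext(x,y,z,r):
    P=np.array([proj(c,(x+r*np.cos(a),y+r*np.sin(a),z)) for a in t])*1.25
    return P[:,0].min(),P[:,0].max(),P[:,1].min()
def fit(z,r,obs): 
    s=least_squares(lambda q:np.subtract(ext(*q,z,r),obs),(.53,.288)); return s.x.round(4),s.fun.round(1)
print("neck",fit(.078,.030,(350,457,243)))
for z in(.143,.152): print("flange",z,fit(z,.0315,(327,476,298)))
st()
```

```text
neck (array([0.5374, 0.2903]), array([ 0.9, -0.9, -0.1]))
flange 0.143 (array([0.5247, 0.2853]), array([ 2.3, -2.4, -0.2]))
flange 0.152 (array([0.5268, 0.2867]), array([-1.3,  1.4,  0.1]))
t 5.35 pos [0.5299 0.2877 0.1774] yaw -58.3 F [-0.3  0.3 -0.3] M [-0.07  0.08  0.03] w 0.0119 q6 1.35
```

carry_out --steps '[[[0.5, 0.15, 0], 0, 1], [[0.4, 0.1, -0.8], 0, 1], [[0, 0, -1], 0, 1], [[0, 0, -0.6], 0, 1], [[0, 0, 0], 0, 1]]'

```text
time: 5.85
position: [0.5392, 0.2903, 0.1513]
tool_rot: [0.873, -0.487, 0.009, 0.003]
ft_force: [-0.5, -0.3, -1.9]
grip_width: 0.0117
```

Run:
```python
from h import *
st()
c=cams.camera("wrist"); s=cams.camera("side"); im=c["pixels"][170:320,220:420,::-1]
a=cv2.resize(im,(800,600),interpolation=cv2.INTER_CUBIC); a=np.clip((a/255.)**.6*255,0,255).astype("uint8")
b=cv2.resize(s["pixels"][185:245,307:373,::-1],(264,240),interpolation=cv2.INTER_CUBIC)
a[360:,536:]=b
cv2.imwrite("pics/w4.png",a)
```

```text
t 5.85 pos [0.5392 0.2903 0.1513] yaw -58.3 F [-0.5 -0.3 -1.9] M [-0.06  0.12  0.02] w 0.0117 q6 1.35
```

View pics/w4.png

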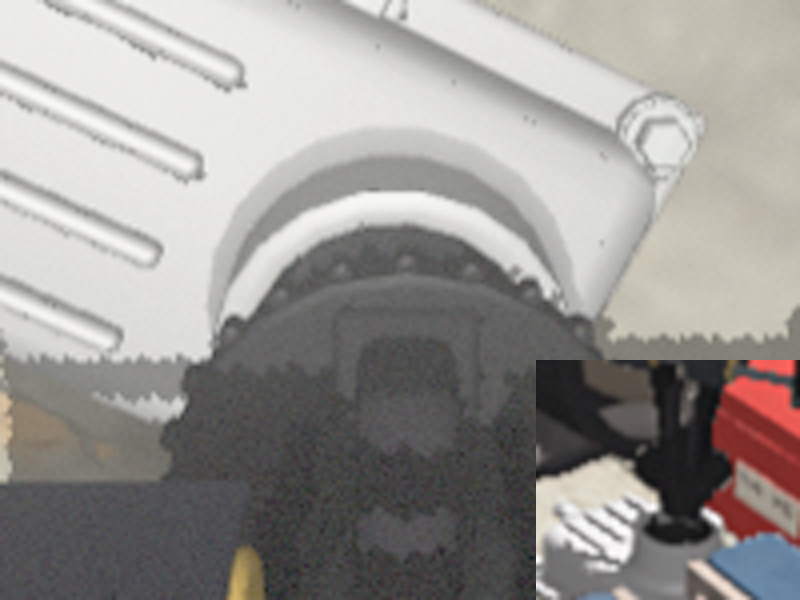

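Run:
```python
from h import *
from scipy.optimize import least_squares
c=cams.camera("wrist"); t=np.linspace(0,2*np.pi,721)
def ap(x,y,z,r):
    P=np.array([proj(c,(x+r*np.cos(a),y+r*np.sin(a),z)) for a in t]); return (P[:,0].min()+P[:,0].max())/2,P[:,1].min()
def fit(z,r,obs): return least_squares(lambda q:np.subtract(ap(*q,z,r),obs),(.53,.288)).x.round(4)
f=lambda x,y:(220+x/4,170+y/4)
print("neck",fit(.078,.030,f(397,190)),"bore",fit(.078,.024,f(397,226)))
Z=.1513-.0617
print("flange top",fit(Z+.037,.0305,f(405,275)),"mid serr",fit(Z+.032,.0315,f(405,256)))
print("bar foot y?",onplane(c,*f(407,308),Z+.037))
st()
```

```text
neck [0.537  0.2902] bore [0.5371 0.2903]
flange top [0.5374 0.2899] mid serr [0.5374 0.2898]
bar foot y? [0.5597646  0.30353394 0.1266    ]
t 6.0 pos [0.5399 0.2906 0.1526] yaw -58.3 F [-0.5  0.3 -1.2] M [-0.08  0.1  -0.01] w 0.0119 q6 1.35
```

The cap and neck axes now agree within about 0.5 mm. Descending.

carry_out --steps '[[[0, 0, -0.8], 0, 1], [[0, 0, -0.8], 0, 1], [[0, 0, -0.4], 0, 1], [[0, 0, -0.2], 0, 1], [[0, 0, -0.2], 0, 1]]'

```text
time: 6.5
position: [0.5402, 0.2907, 0.1273]
tool_rot: [0.873, -0.487, 0.011, 0.002]
ft_force: [0.1, 0.3, -0.5]
grip_width: 0.0116
```

Run:
```python
from h import *
st()
```

```text
t 6.5 pos [0.5402 0.2907 0.1273] yaw -58.3 F [ 0.1  0.3 -0.5] M [-0.06  0.13 -0.01] w 0.0116 q6 1.35
```

carry_out --steps '[[[-0.1, 0, -0.15], 0, 1], [[0, 0, -0.15], 0, 1], [[0, 0, -0.15], 0, 1]]'

```text
time: 6.8
position: [0.5393, 0.2908, 0.1225]
tool_rot: [0.873, -0.487, 0.011, 0.002]
ft_force: [-0.0, 0.4, -1.6]
grip_width: 0.0117
```

Run:
```python
from h import *
st()
```

```text
t 6.8 pos [0.5393 0.2908 0.1225] yaw -58.3 F [-0.   0.4 -1.6] M [-0.11  0.15  0.02] w 0.0117 q6 1.35
```

carry_out --steps '[[[0, 0, -0.15], 0, 1], [[0, 0, -0.15], 0, 1]]'

```text
time: 7.0
position: [0.5396, 0.2908, 0.1201]
tool_rot: [0.873, -0.487, 0.011, 0.001]
ft_force: [-1.8, -0.2, 9.9]
grip_width: 0.0118
```

Run:
```python
from h import *
st()
```

```text
t 7.0 pos [0.5396 0.2908 0.1201] yaw -58.3 F [-1.8 -0.2  9.9] M [-0.21  0.55  0.02] w 0.0118 q6 1.35
```

carry_out --steps '[[[-0.01, 0.02, 0.02], 5, 1], [[-0.01, 0.02, -0.03], 5, 1], [[-0.01, 0.02, -0.03], 5, 1], [[-0.01, 0.02, -0.03], 5, 1]]'

```text
time: 7.4
position: [0.5397, 0.2921, 0.1211]
tool_rot: [0.947, -0.322, 0.011, -0.002]
ft_force: [-1.4, -1.1, 2.7]
grip_width: 0.0118
```

Run:
```python
from h import *
st()
```

```text
t 7.4 pos [0.5397 0.2921 0.1211] yaw -37.6 F [-1.4 -1.1  2.7] M [-0.16  0.39 -0.12] w 0.0118 q6 0.99
```

carry_out --steps '[[[-0.02, 0.01, -0.03], 5, 1], [[-0.02, 0.01, -0.03], 5, 1], [[-0.03, 0.01, -0.03], 5, 1], [[-0.03, 0.01, -0.03], 5, 1], [[-0.03, 0, -0.03], 5, 1], [[-0.03, 0, -0.03], 5, 1]]'

```text
time: 8.0
position: [0.5383, 0.2928, 0.1226]
tool_rot: [0.998, -0.057, 0.011, -0.005]
ft_force: [-0.1, -0.7, 1.8]
grip_width: 0.0116
```

Run:
```python
from h import *
st()
```

```text
t 8.0 pos [0.5383 0.2928 0.1226] yaw -6.5 F [-0.1 -0.7  1.8] M [-0.19  0.23 -0.1 ] w 0.0116 q6 0.43
```

carry_out --steps '[[[-0.03, 0, -0.03], 5, 1], [[-0.03, 0, -0.03], 5, 1], [[-0.02, 0, -0.03], 5, 1], [[-0.03, 0, -0.03], 5, 1], [[-0.02, 0, -0.03], 5, 1], [[-0.02, 0, -0.03], 5, 1]]'

```text
time: 8.6
position: [0.5366, 0.2929, 0.1238]
tool_rot: [0.977, 0.213, 0.009, -0.009]
ft_force: [-0.6, -0.6, 3.3]
grip_width: 0.0116
```

Run:
```python
from h import *
st()
```

```text
t 8.6 pos [0.5366 0.2929 0.1238] yaw 24.6 F [-0.6 -0.6  3.3] M [-0.2   0.21 -0.09] w 0.0116 q6 -0.13
```

carry_out --steps '[[[-0.02, -0.01, -0.03], 5, 1], [[-0.02, -0.01, -0.03], 5, 1], [[-0.02, -0.01, -0.03], 5, 1], [[-0.02, -0.01, -0.03], 5, 1], [[-0.02, -0.02, -0.03], 5, 1], [[-0.02, -0.02, -0.03], 5, 1]]'

```text
time: 9.2
position: [0.5355, 0.2922, 0.1252]
tool_rot: [0.884, 0.468, 0.007, -0.011]
ft_force: [-0.1, 0.2, 1.7]
grip_width: 0.0117
```

Run:
```python
from h import *
st()
```

```text
t 9.2 pos [0.5355 0.2922 0.1252] yaw 55.8 F [-0.1  0.2  1.7] M [-0.1   0.19 -0.02] w 0.0117 q6 -0.69
```

carry_out --steps '[[[-0.01, -0.02, -0.04], 4, 1], [[-0.01, -0.02, -0.04], 4, 1], [[-0.01, -0.02, -0.04], 4, 1]]'

```text
time: 9.5
position: [0.5353, 0.2917, 0.1256]
tool_rot: [0.828, 0.561, 0.007, -0.012]
ft_force: [-0.4, -0.6, 2.8]
grip_width: 0.0115
```

Run:
```python
from h import *
st()
```

```text
t 9.5 pos [0.5353 0.2917 0.1256] yaw 68.3 F [-0.4 -0.6  2.8] M [-0.12  0.18 -0.03] w 0.0115 q6 -0.91
```

carry_out --steps '[[[-0.01, -0.02, -0.05], 3, 1], [[-0.01, -0.02, -0.05], 3, 1], [[-0.01, -0.02, -0.05], 3, 1]]'

```text
time: 9.8
position: [0.5353, 0.2912, 0.1254]
tool_rot: [0.779, 0.627, 0.006, -0.012]
ft_force: [0.0, 0.7, -1.4]
grip_width: 0.0118
```

Run:
```python
from h import *
st()
```

```text
t 9.8 pos [0.5353 0.2912 0.1254] yaw 77.7 F [ 0.   0.7 -1.4] M [-0.08 -0.01 -0.01] w 0.0118 q6 -1.08
```

The force vanished at yaw 77.7°, so the cap is off the ridge's end. Lowering it straight down.

carry_out --steps '[[[0, 0, -0.15], 2, 1], [[0, 0, -0.15], 0, 1], [[0, 0, -0.15], 0, 1], [[0, 0, -0.15], 0, 1]]'

```text
time: 10.2
position: [0.5358, 0.291, 0.1195]
tool_rot: [0.768, 0.641, 0.007, -0.012]
ft_force: [-0.5, 0.4, 0.1]
grip_width: 0.0117
```

Run:
```python
from h import *
st()
```

```text
t 10.2 pos [0.5358 0.291  0.1195] yaw 79.7 F [-0.5  0.4  0.1] M [-0.12  0.01  0.02] w 0.0117 q6 -1.11
```

carry_out --steps '[[[0, 0, -0.15], 0, 1], [[0, 0, -0.12], 0, 1], [[0, 0, -0.1], 0, 1]]'

```text
time: 10.5
position: [0.5359, 0.2911, 0.116]
tool_rot: [0.768, 0.64, 0.007, -0.012]
ft_force: [-2.5, 0.1, 8.6]
grip_width: 0.012
```

Run:
```python
from h import *
st()
```

```text
t 10.5 pos [0.5359 0.2911 0.116 ] yaw 79.6 F [-2.5  0.1  8.6] M [-0.16  0.36  0.  ] w 0.012 q6 -1.11
```

Dropped to the thread floor, about 4.4 mm above the face. Now clockwise.

carry_out --steps '[[[0.01, 0.01, 0.01], -4, 1], [[0.01, 0.02, -0.04], -5, 1], [[0.01, 0.02, -0.04], -5, 1], [[0.02, 0.02, -0.04], -5, 1], [[0.02, 0.02, -0.04], -5, 1]]'

```text
time: 11.0
position: [0.5368, 0.2914, 0.1154]
tool_rot: [0.888, 0.46, 0.009, -0.009]
ft_force: [-0.5, -0.1, 2.0]
grip_width: 0.0117
```

Run:
```python
from h import *
st()
```

```text
t 11.0 pos [0.5368 0.2914 0.1154] yaw 54.8 F [-0.5 -0.1  2. ] M [-0.19  0.15  0.03] w 0.0117 q6 -0.67
```

carry_out --steps '[[[0, 0.02, -0.04], -5, 1], [[0, 0.02, -0.04], -5, 1], [[0, 0.02, -0.04], -5, 1], [[0, 0.02, -0.04], -5, 1], [[0, 0.02, -0.04], -5, 1], [[0, 0.01, -0.04], -5, 1]]'

```text
time: 11.6
position: [0.5373, 0.2919, 0.1141]
tool_rot: [0.979, 0.204, 0.011, -0.006]
ft_force: [0.3, -1.4, 1.0]
grip_width: 0.0119
```

Run:
```python
from h import *
st()
```

```text
t 11.6 pos [0.5373 0.2919 0.1141] yaw 23.6 F [ 0.3 -1.4  1. ] M [-0.25  0.13  0.01] w 0.0119 q6 -0.11
```

carry_out --steps '[[[0.01, 0.01, -0.04], -5, 1], [[0.01, 0.01, -0.04], -5, 1], [[0.02, 0.01, -0.04], -5, 1], [[0.02, 0, -0.04], -5, 1], [[0.02, 0, -0.04], -5, 1], [[0.02, 0, -0.04], -5, 1]]'

```text
time: 12.2
position: [0.5383, 0.2915, 0.1128]
tool_rot: [0.998, -0.067, 0.012, -0.002]
ft_force: [0.4, -1.1, 0.6]
grip_width: 0.0118
```

Run:
```python
from h import *
st()
```

```text
t 12.2 pos [0.5383 0.2915 0.1128] yaw -7.7 F [ 0.4 -1.1  0.6] M [-0.18  0.16  0.06] w 0.0118 q6 0.46
```

carry_out --steps '[[[0.02, 0.01, -0.04], -5, 1], [[0.02, 0, -0.04], -5, 1], [[0.01, 0, -0.04], -5, 1], [[0.01, 0, -0.04], -5, 1], [[0.01, 0, -0.04], -4, 1]]'

```text
time: 12.7
position: [0.5382, 0.2906, 0.112]
tool_rot: [0.96, -0.281, 0.012, 0.003]
ft_force: [-1.5, -1.2, 2.9]
grip_width: 0.0118
```

Run:
```python
from h import *
st()
```

```text
t 12.7 pos [0.5382 0.2906 0.112 ] yaw -32.7 F [-1.5 -1.2  2.9] M [-0.13  0.34  0.1 ] w 0.0118 q6 0.91
```

carry_out --steps '[[[0, 0, -0.04], -4, 1], [[0, 0, -0.04], -4, 1], [[0, 0, -0.04], -4, 1], [[0, 0, -0.04], -4, 1]]'

```text
time: 13.1
position: [0.5377, 0.2904, 0.1119]
tool_rot: [0.909, -0.417, 0.011, 0.005]
ft_force: [-0.8, -1.3, 2.5]
grip_width: 0.0118
```

Run:
```python
from h import *
st()
```

```text
t 13.1 pos [0.5377 0.2904 0.1119] yaw -49.3 F [-0.8 -1.3  2.5] M [-0.01  0.36  0.15] w 0.0118 q6 1.2
```

carry_out --steps '[[[0, 0, -0.03], -4, 1], [[0, 0, -0.03], -4, 1], [[0, 0, -0.03], -4, 1]]'

```text
time: 13.4
position: [0.5386, 0.2909, 0.1118]
tool_rot: [0.859, -0.513, 0.012, 0.005]
ft_force: [1.2, -1.0, 0.4]
grip_width: 0.0119
```

Run:
```python
from h import *
st()
```

```text
t 13.4 pos [0.5386 0.2909 0.1118] yaw -61.7 F [ 1.2 -1.   0.4] M [0.11 0.1  0.22] w 0.0119 q6 1.42
```

carry_out --steps '[[[0, 0, -0.03], -3, 1], [[0, 0, -0.03], -3, 1], [[0, 0, -0.03], -3, 1]]'

```text
time: 13.7
position: [0.5392, 0.2908, 0.1116]
tool_rot: [0.815, -0.58, 0.012, 0.005]
ft_force: [-1.6, -0.9, 1.6]
grip_width: 0.0122
```

Run:
```python
from h import *
st()
```

```text
t 13.7 pos [0.5392 0.2908 0.1116] yaw -70.9 F [-1.6 -0.9  1.6] M [0.07 0.38 0.37] w 0.0122 q6 1.58
```

The torque has risen to 0.37 Nm at about 150°, so the cap is snug. Letting go and backing off.

carry_out --steps '[[[0, 0, 0], 0, 0.5], [[0, 0, 0], 0, 0.5], [[0, 0, 0], 0, 0.5], [[0, 0, 0], 0, 0.5], [[0, 0, 1], 0, 0.5], [[0, 0, 2], 0, 0.5], [[0, 0, 3], 0, 0.5]]'

```text
time: 14.4
position: [0.5364, 0.2901, 0.1698]
tool_rot: [0.815, -0.579, 0.009, 0.009]
ft_force: [-0.4, -0.1, -0.2]
grip_width: 0.0432
```

carry_out --steps '[[[0, 0, 3], 0, 0.5], [[-3, 0, 3], 0, 0.5], [[-4, 0, 3], 0, 0.5], [[-4, 0, 0], 0, 0.5], [[-3, 0, 0], 0, 0.5], [[0, 0, 0], 0, 0.5]]'

```text
time: 15.0
position: [0.396, 0.2906, 0.2724]
tool_rot: [0.815, -0.58, 0.013, 0.001]
ft_force: [-0.2, -1.1, 0.1]
grip_width: 0.0437
```

Run:
```python
from h import *
st()
f=lambda n,p:cams.camera(n)
c=cams.camera("side");w=cams.camera("wrist");u,v=map(int,proj(c,(.537,.29,.1)));print(u,v,proj(w,(.537,.29,.1)))
a=cv2.resize(c["pixels"][v-35:v+40,u-40:u+40,::-1],(400,375),interpolation=cv2.INTER_CUBIC)
b=cv2.resize(w["pixels"][:,:,::-1],(400,375) if 0 else (400,300))
cv2.imwrite("pics/f.png",np.hstack([a,np.vstack([b,np.zeros((75,400,3),'uint8')])]))
np.savez("f.npz",w=w["pixels"])
```

```text
t 15.0 pos [0.396  0.2906 0.2724] yaw -70.9 F [-0.2 -1.1  0.1] M [-0.07  0.14  0.02] w 0.0437 q6 1.67
342 218 (np.float64(374.1281485363969), np.float64(69.25607287546356))
```

View pics/f.png

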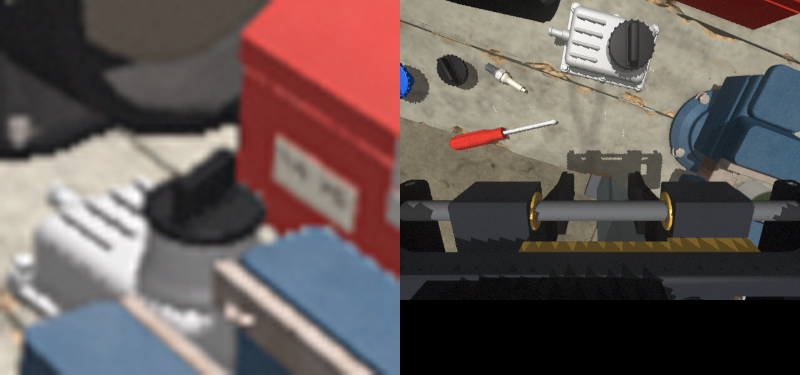

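The side crop shows the flange lying level on the neck at about (342,215) with no gap, and the bystanders are undisturbed. The heights agree: 14 mm (ridge top) at TCP z 0.1256 and 0 mm at 0.1116.

```bash
python3 -c "
from rig import robot
print(robot.hand_in())"
```

```text
the job is handed in; nothing more can be done
None
```

The black filler cap (the larger of the two black ones) is screwed home on the rocker cover's neck. The arm has let go and backed off, and the job is handed in at about 15 s.

- **Fitting:** I set the cap upright on the neck and turned it about 136° anticlockwise, riding up the ridge. It dropped off the ridge's end into the thread start (about 14 mm down to 4.4 mm above the face). I then screwed it about 150° clockwise.
- **Force:** Readings stayed at or below about 10 N of press and 0.37 Nm of twist.
- **Last checks:** The tool height fell by exactly the 14 mm expected between ridge top and home, and stopped changing after about 115–130° of clockwise turn. The final side and wrist pictures show the flange level on the neck with no visible gap. The bystanders in the final pictures look undisturbed; the spanner and nut were out of view.
- **Disagreements:**
  - The cameras differed by 3–7 mm on absolute position, so I aligned the cap to the neck using their relative position in the wrist view.
  - The tool was tilted by about 1.4° throughout, and no cap tilt was visible after release.

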